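# Slide the round die under the snap press

### The job

Two flat steel dies lie in front of the two-bay snap press, each before its own tunnel. Push the die with the small round anvil along the bench into the tunnel it faces, until the anvil is centred under that bay's plunger, with the die lying straight in the tunnel. Keep it flat on the bench, and leave the die with the crosswise bar where it is.

Things in the scene. Friction and masses are not known exactly. Their poses are not given: they have to be found in the camera images.
- round_die: Flat steel plate, 120 (x) x 60 (y) x 12 mm, 0.3 to 0.65 kg, with a round anvil 28 mm wide and 10 mm high (top at 22 mm). Origin on the underside below the anvil; x points to the leading end, 30 mm off, its corners rounded (18 mm), facing the press; the square tail end is 90 mm behind. Starts before either bay, 90 to 120 mm short of its plunger, up to 5 mm and 6 degrees off the tunnel's line.
- bar_die: The other die: same plate, origin and axes, but with a straight bar across it, 14 (x) x 44 (y) x 10 mm high, in place of the round anvil. It lies before the other bay and stays there; about 70 mm of bench separate the two plates, with a small brass cap (22 mm across, 10 mm high) there, near the press.
- left_ram (a point): Middle of the left (+y) tunnel's roof, under its plunger, 30 mm above the bench. Fixed grey press, 60 deep (x) x 254 wide x 60 mm high; a steel plunger on top of each bay rises to 100 mm. x: along the tunnels, away from the robot; y: to the left bay. Each tunnel: 60 long, 76 wide, 30 high, open both ends; leg fronts reach 42 mm before this point. Die home: tail 60 mm out of the bridge.
- right_ram (a point): The same point and axes for the right (-y) bay, 130 mm from the left one across the press.
Not all that is in view belongs to the job. What is shaped like the round_die but brown or purple is not meant.

How it is judged:
By the outcome, as a careful person would: the job done as asked, in the order asked, and still so for the second after the job is handed in, with the robot touching nothing.
It also fails if it takes over 40 s, if anything falls off the work surface, if the arm or the gripper's body presses on something with over 40 N, if the wrist force passes 120 N, or if a joint passes its speed limit or range.

### The arm

A 6-joint arm with a two-finger parallel gripper is mounted at the origin on the work surface. World frame = base frame: x ahead of the robot, y to its left, z up, the work surface at z = 0. Lengths are in m, angles in rad, forces in N, time in s.
With the tool pointing down it reaches from about 0.275 to 0.825 m from the base axis. Payload 4.9 kg.
Tool frame: the origin (TCP) lies between the finger pads; the fingertips stand 25 mm ahead of it and the grasp point (between the pads) lies 6 mm ahead of it; z points along the fingers, y is the line along which they close (so a half turn about z gives the same grasp; the last joint's range is limited). The gripper opens to 85 mm and grips with 20 to 120 N. Pads are 22 mm wide; open, the fingers measure 114 mm over their backs; the gripper's body (76 mm by 85 mm) begins 54 mm behind the grasp point. The pads swing forward as they close: fully open they stand 13 mm farther back than shut.
Start: joints at [-1.261, 0.326, -0.193, 1.052, 0, 1.437], TCP at [0.236, -0.497, 0.223] pointing down, gripper open.
Joint ranges: [-2.65, 2.65], [-0.97, 1.79], [-1.3, 1.35], [-1.93, 2.1], [-1.47, 1.37], [-3.14, 3.14]. Speed limits (rad/s): [2.57, 2.57, 3.14, 3.14, 3.14, 3.14].

### API

Orientations are given as a rotation vector (axis times angle).
In Python, from cell import sensors, vision, finish_job gives the robot as it stands. The module is installed in compiled form; this text tells all that it offers.
- The arm moves only by the shell command python3 -m crank 'ROWS' [FORCE]. ROWS is text: rows parted by semicolons, each of 7 numbers parted by spaces: the turn, a rotation vector about the world's x, y, z in rad, then the shift along the world's x, y, z in cm, then the finger opening in cm, from 0 to 8.54. In form: rx ry rz tx ty tz jaw; .... A call has 1 to 5 rows; each row shifts and turns the commanded pose from where the row before left it; what a row does not reach is not made up. A row lasts 1/10 s, in which the tool goes at most 50 mm and 8.59 degrees, less where a joint would pass 70% of its speed; a pose out of reach is approached as far as the arm can. A call is refused whole if a number of a shift passes 5 or a number of a turn 0.15, either way. A call with a gripper value outside its range is refused whole. The fingers move at their own pace and stop on an object; FORCE is the grip in N (left out, the last holds). Time passes only in rows, so rows that do not move let the fingers close. It gives the time, the measured TCP pose, the force, the opening and the grip force at its end, in the units of the state.
- sensors.read_state(): the state, without advancing time (a new reading comes with each control period).
- vision.grab_frame(name): name is "scene" or "top" or "wrist"; returns a dict with "color" (420x560x3 uint8, red, green, blue), "camera_matrix" (3x3 intrinsics, pixels), "cam_to_world" (4x4, takes a point from camera to world coordinates); the wrist camera has in their place "hand_eye" (4x4, takes a point from camera to tool coordinates, whose origin is the TCP and whose axes are the flange's). Camera axes: x right, y down, z forward; pixel columns grow to the right and rows downward; lengths in m; the calibration is good to about 2 mm. A picture is of the moment at which its call begins: read the wrist's pose just before it. There is no depth.
- finish_job(): hands the job in; it is judged then, once.
Trained networks look in a picture, given as the dict that the camera call returned (one of the last four; its "shot" number tells which), for a name from the list of things; names that differ only in an ending like _2 or _b are one class to them, and where a whole thing is asked for, a point or a joint stands for the part that bears it (a point fixed in the world has none). Each returns a list of dicts, best first, with "score" (0 to 1); they miss things now and then, are a little off and sometimes report something else, mostly with a low value. They report only what shows in the picture. A call takes as long as a camera call. They do not tell look-alikes from the thing itself.
- vision.recognise(picture, label): "centre" ([x, y, z] in m, in the coordinates of the camera as it stood for that picture, good to about 4 mm: the middle of the surface that is visible of it).
- vision.regions_of(picture, label): "region" (420x560 bool, what is visible of it).
The state is a dict: "t": time; "joint_positions": joint angles; "qd": joint speeds; "joint_efforts": joint torques, N m; "position": TCP position; "ee_rot": TCP orientation; "wrist_force": force on the tool from outside, world axes, zero at the start; "wrist_torque": the same for the moment, N m; "opening": opening from 0.0 (shut) to 1.0 (fully open); "grasp_force": force on a finger pad.
Only numpy, scipy, OpenCV 4.12 (cv2) and the standard library are available. Lean on these libraries where they do the work, as an engineer would, in place of code of your own. Each camera call takes 0.05 s, during which the arm holds its last target. There are 200 camera calls.

## Working session

There is one attempt and no reset: what is moved stays moved. The work goes in short steps, Python scripts to look and compute and a shell command to move; the robot and the scene stay as the last step left them, time stands still between calls to the robot, and variables do not carry over. Pictures are saved under pics/ and viewed, at most 10 in all, crops included, and the job is handed in when it is done.

```bash
mkdir -p pics; cat > h.py <<'E'
import numpy as np, cv2
from cell import sensors, vision
def ray(f,uv,z):
    K=f["camera_matrix"];T=f["cam_to_world"]
    d=T[:3,:3]@np.linalg.solve(K,[uv[0],uv[1],1.]);o=T[:3,3]
    return o+d*(z-o[2])/d[2]
def proj(f,p):
    T=np.linalg.inv(f["cam_to_world"]);q=f["camera_matrix"]@(T[:3,:3]@np.array(p)+T[:3,3]);return q[:2]/q[2]
E
python3 - <<'E'
from h import *
for n in("top","scene"):
    f=vision.grab_frame(n);cv2.imwrite(f"pics/{n}0.png",f["color"][:,:,::-1])
    print(n,f["cam_to_world"].round(3).tolist())
    for l in("round_die","bar_die","left_ram","right_ram"):
        try:
            for r in vision.recognise(f,l):
                c=np.append(r["centre"],1);w=(f["cam_to_world"]@c)[:3];print(l,round(r["score"],2),w.round(3),proj(f,w).round())
        except Exception as e: print(l,e)
print(sensors.read_state())
E
```

```text
top [[-0.02, -0.996, 0.086, 0.525], [-1.0, 0.019, -0.014, 0.038], [0.012, -0.087, -0.996, 0.817], [0.0, 0.0, 0.0, 1.0]]
round_die 0.95 [ 0.595 -0.008  0.012] [295. 214.]
round_die 0.95 [ 0.423 -0.095  0.007] [349. 316.]
round_die 0.62 [0.521 0.126 0.011] [216. 259.]
bar_die 0.82 [ 0.581 -0.135  0.01 ] [370. 221.]
left_ram 0.69 [ 0.709 -0.079  0.058] [338. 141.]
right_ram 0.86 [ 0.709 -0.08   0.059] [339. 141.]
scene [[0.861, 0.363, -0.357, 0.891], [0.509, -0.614, 0.603, -0.515], [-0.0, -0.701, -0.713, 0.69], [0.0, 0.0, 0.0, 1.0]]
round_die 0.91 [ 0.421 -0.101  0.015] [170. 238.]
round_die 0.79 [ 0.598 -0.013  0.015] [276. 243.]
round_die 0.58 [0.523 0.12  0.013] [278. 188.]
bar_die 0.59 [ 0.581 -0.139  0.009] [231. 290.]
bar_die 0.51 [ 0.722 -0.111  0.065] [314. 295.]
left_ram 0.93 [ 0.722 -0.112  0.063] [313. 296.]
right_ram 0.94 [ 0.724 -0.111  0.063] [314. 295.]
{'t': 0.5, 'joint_positions': array([-1.26118993e+00,  3.26215307e-01, -1.92617677e-01,  1.05201703e+00,
       -3.74616337e-06,  1.43662389e+00]), 'qd': array([ 1.90281030e-04, -1.46209369e-03,  2.65117196e-05,  4.79501445e-05,
        1.17868706e-03, -1.77466666e-04]), 'joint_efforts': array([-2.74377480e-04, -4.42961347e+01,  2.62538499e+01,  2.81833483e-03,
       -1.03358713e-05,  5.14331745e-06]), 'position': array([ 0.23616787, -0.49671205,  0.22326577]), 'ee_rot': array([-3.06451958e+00, -6.91368371e-01,  1.32488983e-05]), 'wrist_force': array([ 0.03405521,  0.19373427, -0.35034647]), 'wrist_torque': array([ 0.02421088, -0.01571741, -0.01215409]), 'grasp_force': 0.0, 'opening': 1.0002625291841303}
```

View pics/top0.png

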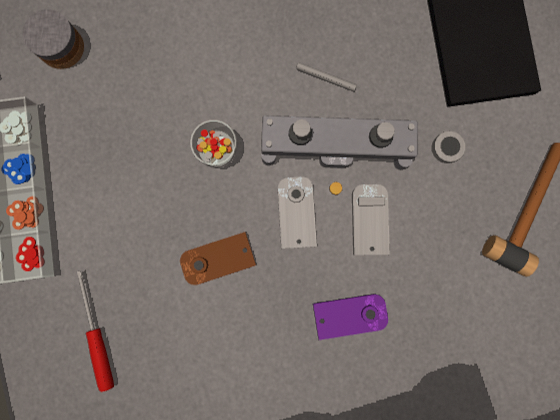

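View pics/scene0.png

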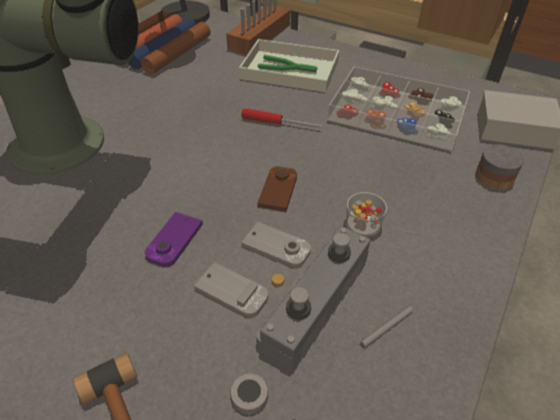

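Candidates for the round die in the top view: the brown look-alike (216,259), the purple look-alike (349,316), the steel plate with a crosswise bar (371,220), and the steel plate with a round anvil (297,212), in front of the left bay. I choose the one at (297,212). The brass cap is at (336,188), and the press plungers are at (302,131) and (385,133). Next I check this in one close crop.

```bash
python3 - <<'E'
from h import *
f=vision.grab_frame("top")
for l in("round_die","bar_die","left_ram"):
    for r in vision.regions_of(f,l):
        m=r["region"].astype(np.uint8);c,_=cv2.findContours(m,0,2);c=max(c,key=cv2.contourArea)
        z=.06 if "ram" in l else .012
        w=np.array([ray(f,p[0],z)[:2] for p in c],np.float32)
        print(l,round(r["score"],2),[np.round(x,4) for x in cv2.minAreaRect(w)])
for uv in((302,128),(385,131)): print(ray(f,uv,.1).round(4))
im=f["color"][100:265,245:430,::-1]
cv2.imwrite("pics/crop1.png",cv2.resize(im,None,fx=3.6,fy=3.6,interpolation=cv2.INTER_CUBIC)[:600,:800])
E
```

```text
round_die 0.95 [array([0.5211, 0.1261]), array([0.0604, 0.1213]), np.float64(17.0078)]
round_die 0.84 [array([ 0.4231, -0.0971]), array([0.0616, 0.1208]), np.float64(8.9533)]
round_die 0.74 [array([ 0.5985, -0.0102]), array([0.1198, 0.0604]), np.float64(2.3405)]
bar_die 0.57 [array([ 0.5832, -0.1354]), array([0.0646, 0.1195]), np.float64(89.4031)]
left_ram 0.56 [array([ 0.7058, -0.0794]), array([0.2525, 0.0836]), np.float64(86.6302)]
[ 0.72   -0.0169  0.1   ]
[ 0.7132 -0.1444  0.1   ]
```

View pics/crop1.png

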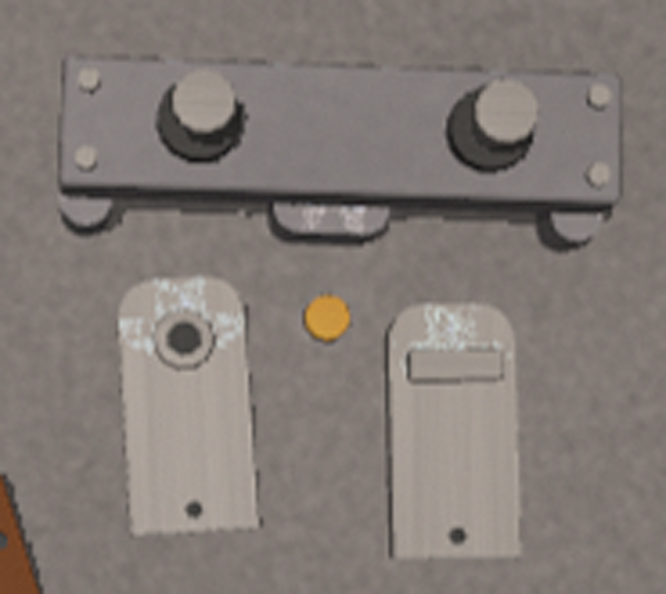

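The crop shows the steel plate with the round anvil at crop (184,337), i.e. full (296,194). It faces the left bay and is turned slightly left, and the press is yawed slightly clockwise. The bar die and the brass cap are to its right. The choice is confirmed.

```bash
python3 - <<'E'
from h import *
f=vision.grab_frame("top")
P=lambda c,z: ray(f,(c[0]/3.6+245,c[1]/3.6+100),z)[:2]
cs=[P(c,.06) for c in((66,58),(622,75),(618,205),(60,188))]
print("corners",np.round(cs,4)); bl,br,fr,fl=cs
ey=(bl-br+fl-fr);ey/=np.linalg.norm(ey);ex=np.array([ey[1],-ey[0]]);print("yaw",np.degrees(np.arctan2(ex[1],ex[0])))
c=np.mean(cs,0);print("c",c,"left ram",c+.065*ey, "dims",np.linalg.norm(bl-br),np.linalg.norm(fl-fr),np.linalg.norm(bl-fl),np.linalg.norm(br-fr))
l,r=P((204,100),.1),P((506,112),.1);print("plungers",l,r,"mid",(l+r)/2)
a=P((184,337),.022);print("anvil",a)
t=[P(c,.012) for c in((133,533),(259,526))];print("tail",np.round(t,4),np.mean(t,0)); d=a-np.mean(t,0);print(np.linalg.norm(d),np.degrees(np.arctan2(d[1],d[0])))
E
```

```text
corners [[ 0.7516  0.0424]
 [ 0.7397 -0.2088]
 [ 0.6802 -0.2042]
 [ 0.6922  0.0461]]
yaw -2.7410788089075178
c [ 0.7159339  -0.08113045] left ram [ 0.71904237 -0.01620482] dims 0.2513969733838716 0.25060753802361546 0.05954563266723893 0.05972126142978666
plungers [ 0.72040276 -0.01638352] [ 0.71303802 -0.14528909] mid [ 0.71672039 -0.0808363 ]
anvil [ 0.62899931 -0.01011237]
tail [[ 0.5383  0.0154]
 [ 0.5405 -0.0437]] [ 0.53939675 -0.01419215]
0.08969538722016783 2.6069867893118124
```

```bash
python3 -m crank '0 0 -0.033 2.5 4 0 8.5;0 0 -0.033 2.5 4 0 8.5;0 0 -0.033 2.5 4 0 8.5;0 0 -0.033 2.5 4 0 8.5;0 0 -0.033 2.5 4 0 8.5'; python3 -m crank '0 0 -0.033 2.5 4 0 8.5;0 0 -0.033 2.5 4 0 8.5;0 0 -0.033 2.5 4 0 8.5;0 0 -0.033 2.5 4 0 8.5;0 0 -0.033 2.5 4 0 8.5'
```

```text
t: 1.25
position: [0.3619, -0.2952, 0.2235]
ee_rot: [3.111, 0.433, 0.001]
wrist_force: [1.6, -0.3, 0.1]
opening: 0.997
grasp_force: 0.0
t: 1.75
position: [0.487, -0.0949, 0.2236]
ee_rot: [3.136, 0.177, 0.001]
wrist_force: [0.8, -0.2, 0.4]
opening: 0.994
grasp_force: 0.0
```

```bash
python3 -m crank '0 0 -0.035 3.3 3.7 0 8;0 0 -0.035 3.3 3.7 0 8;0 0 0 0 0.7 -4 8;0 0 0 0 0 -4 8;0 0 0 0 0 -1 8'
python3 - <<'E'
from h import *
vision.grab_frame("top")
s=sensors.read_state();f=vision.grab_frame("wrist")
R,_=cv2.Rodrigues(s["ee_rot"]);T=np.eye(4);T[:3,:3]=R;T[:3,3]=s["position"];f["cam_to_world"]=T@f["hand_eye"]
print(s["position"],np.degrees(np.arctan2(R[1,0],R[0,0])))
im=f["color"][:,:,::-1].copy()
# expected die outline/anvil/tail, press axis
for p in((.629,-.0101,.022),(.5383,.0154,.012),(.5405,-.0437,.012)): print(p,proj(f,p).round(1))
cv2.imwrite("pics/wrist1.png",im)
np.savez("w1.npz",K=f["camera_matrix"],T=f["cam_to_world"])
E
```

```text
t: 2.25
position: [0.5492, -0.0146, 0.1293]
ee_rot: [-3.14, -0.071, 0.011]
wrist_force: [-1.1, 1.2, -0.1]
opening: 0.94
grasp_force: 0.0
[ 0.54938559 -0.01504013  0.12972657] 2.537440720035269
(0.629, -0.0101, 0.022) [276.2  99.7]
(0.5383, 0.0154, 0.012) [241.1 212.7]
(0.5405, -0.0437, 0.012) [311.9 213.2]
```

View pics/wrist1.png

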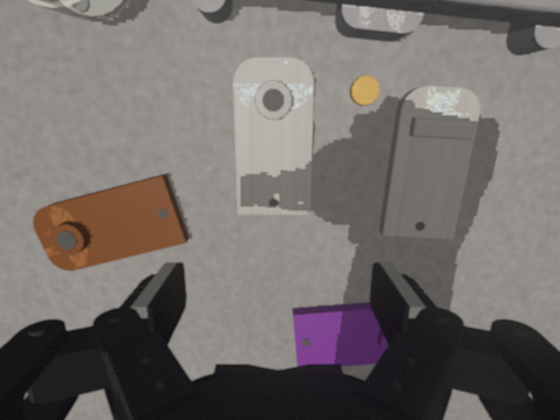

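The wrist view shows the die with its anvil at (273,99) and tail corners at (237,213) and (313,214), within 1–5 px of my estimate. The fingers straddle it, so I go down.

```bash
python3 -m crank '0 0 0 0.4 0.1 -4 7.8;0 0 0 0 0 -3.5 7.8;0 0 0 0 0 -2 7.8;0 0 0 0 0 -0.8 7.8;0 0 0 0 0 0 7.8'
```

```text
t: 2.85
position: [0.5568, -0.0153, 0.0311]
ee_rot: [3.141, 0.068, 0.001]
wrist_force: [-0.3, -0.2, 0.3]
opening: 0.911
grasp_force: 0.0
```

```bash
python3 -m crank '0 0 0 -0.2 0.15 -0.5 7.4;0 0 0 0 0 -0.4 7.4;0 0 0 0 0 0 6.8;0 0 0 0 0 0 6.4' 20; python3 -m crank '0 0 0 0 0 0 5.6;0 0 0 0 0 0 5.6;0 0 0 0 0 0 5.6;0 0 0 0 0 0 5.6' 20
```

```text
t: 3.25
position: [0.5545, -0.0133, 0.0218]
ee_rot: [3.141, 0.069, 0.001]
wrist_force: [0.0, -0.3, -0.2]
opening: 0.747
grasp_force: 0.0
t: 3.65
position: [0.5542, -0.0132, 0.0213]
ee_rot: [3.141, 0.069, 0.0]
wrist_force: [-0.4, -1.0, -0.5]
opening: 0.655
grasp_force: 0.0
```

```bash
python3 - <<'E'
from h import *
f=vision.grab_frame("wrist");g=vision.grab_frame("scene")
a=f["color"][:,:,::-1];b=cv2.resize(g["color"][190:340,180:340,::-1],None,fx=2.5,fy=2.5,interpolation=cv2.INTER_CUBIC)
c=np.zeros((420,800,3),np.uint8);c[:,:400]=cv2.resize(a,(400,300))[0:1].repeat(420,0)*0;c[:300,:400]=cv2.resize(a,(400,300));c[:375,400:800]=b
cv2.imwrite("pics/grip1.png",c);print(sensors.read_state()["grasp_force"],sensors.read_state()["opening"])
E
```

```text
0.0 0.6499896574108731
```

View pics/grip1.png

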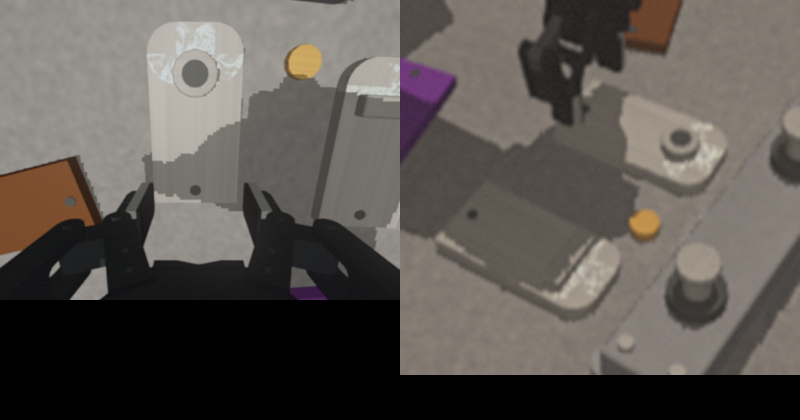

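The wrist view (left half) shows the fingertips level with the plate's sides: pads at x≈153 and 245, plate edges at 151 and 243, tail at row 203. They are only just touching, so I close further.

```bash
python3 -m crank '0 0 0 0 0 0 5;0 0 0 0 0 0 5;0 0 0 0 0 0 4.6;0 0 0 0 0 0 4.6' 20
```

```text
t: 4.15
position: [0.5542, -0.0132, 0.0213]
ee_rot: [-3.141, -0.069, -0.0]
wrist_force: [-0.7, 0.3, 0.8]
opening: 0.539
grasp_force: 0.0
```

```bash
python3 - <<'E'
from h import *
s=sensors.read_state();f=vision.grab_frame("wrist");g=vision.grab_frame("top")
R,_=cv2.Rodrigues(s["ee_rot"]);T=np.eye(4);T[:3,:3]=R;T[:3,3]=s["position"];f["cam_to_world"]=T@f["hand_eye"]
print((T@f["hand_eye"]).round(3).tolist(), f["hand_eye"].round(3).tolist())
for p in((.629,-.0101,.022),(.5383,.0154,.012),(.5405,-.0437,.012)): print(p,proj(f,p).round(1))
a=f["color"][60:420,150:430,::-1];b=g["color"][150:300,240:340,::-1]
c=np.hstack([cv2.resize(a,(467,600)),cv2.resize(b,(333,600)[:2],interpolation=cv2.INTER_CUBIC)])
cv2.imwrite("pics/grip2.png",c)
E
```

```text
[[0.043, -0.961, -0.272, 0.624], [-0.999, -0.042, -0.011, -0.01], [-0.0, 0.273, -0.962, 0.174], [0.0, 0.0, 0.0, 1.0]] [[-0.0, -0.962, -0.273, 0.07], [1.0, -0.0, -0.0, 0.0], [0.0, -0.273, 0.962, -0.153], [0.0, 0.0, 0.0, 1.0]]
(0.629, -0.0101, 0.022) [278.2 102.5]
(0.5383, 0.0154, 0.012) [222.7 280.2]
(0.5405, -0.0437, 0.012) [334.1 280.8]
```

View pics/grip2.png

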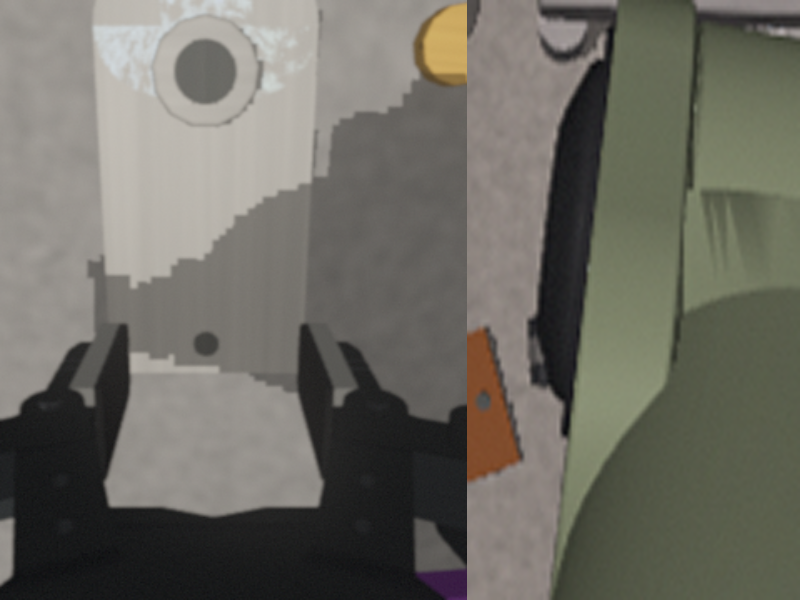

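The left half shows the pads overlapping the plate's edges (left pad inner edge at crop x=128, plate edge at 107). So the tips are above the plate, and the die sits about 3 mm to +y of the tool. I open, shift and step down, watching the force.

```bash
python3 -m crank '0 0 0 0 0 0.3 7.4;0 0 0 0 0.3 0 7.4;0 0 0 0 0 0 7.4;0 0 0 0 0 -0.5 7.4;0 0 0 0 0 0 7.4'; python3 -m crank '0 0 0 0 0 -0.3 7.4;0 0 0 0 0 0 7.4'; python3 -m crank '0 0 0 0 0 -0.3 7.4;0 0 0 0 0 0 7.4'
```

```text
t: 4.75
position: [0.5536, -0.0101, 0.0186]
ee_rot: [-3.141, -0.069, 0.002]
wrist_force: [-0.2, 1.2, 1.0]
opening: 0.868
grasp_force: 0.0
t: 4.95
position: [0.5538, -0.0102, 0.0158]
ee_rot: [-3.141, -0.069, 0.001]
wrist_force: [-0.9, 0.2, -0.3]
opening: 0.868
grasp_force: 0.0
t: 5.15
position: [0.5539, -0.0102, 0.0129]
ee_rot: [-3.141, -0.069, 0.001]
wrist_force: [0.2, -0.4, 0.2]
opening: 0.867
grasp_force: 0.0
```

```bash
python3 -m crank '0 0 0 0 0 0 6.6;0 0 0 0 0 0 6.6;0 0 0 0 0 0 6.6' 20; python3 -m crank '0 0 0 0 0 0 6.2;0 0 0 0 0 0 6.2' 20;  python3 -m crank '0 0 0 0 0 0 5.7;0 0 0 0 0 0 5.7;0 0 0 0 0 0 5.7' 20
```

```text
t: 5.45
position: [0.5543, -0.0102, 0.0134]
ee_rot: [3.141, 0.069, 0.0]
wrist_force: [-0.0, 0.3, -0.2]
opening: 0.772
grasp_force: 0.0
t: 5.65
position: [0.5542, -0.0103, 0.0134]
ee_rot: [3.141, 0.069, 0.0]
wrist_force: [0.0, -0.4, -0.1]
opening: 0.726
grasp_force: 0.0
t: 5.95
position: [0.5542, -0.0102, 0.0133]
ee_rot: [-3.141, -0.069, -0.0]
wrist_force: [-0.1, -0.3, 0.2]
opening: 0.666
grasp_force: 0.0
```

```bash
python3 -m crank '0 0 0 0 0 0 5.7' 20; python3 - <<'E'
from h import *
f=vision.grab_frame("wrist");g=vision.grab_frame("scene")
a=f["color"][60:420,150:430,::-1];b=g["color"][170:290,200:310,::-1]
c=np.hstack([cv2.resize(a,(400,514)),cv2.resize(b,(400,514),interpolation=cv2.INTER_CUBIC)])
cv2.imwrite("pics/grip3.png",c)
E
```

```text
t: 6.05
position: [0.5542, -0.0103, 0.0133]
ee_rot: [3.141, 0.069, -0.0]
wrist_force: [0.6, -0.1, -0.3]
opening: 0.669
grasp_force: 0.0
```

View pics/grip3.png

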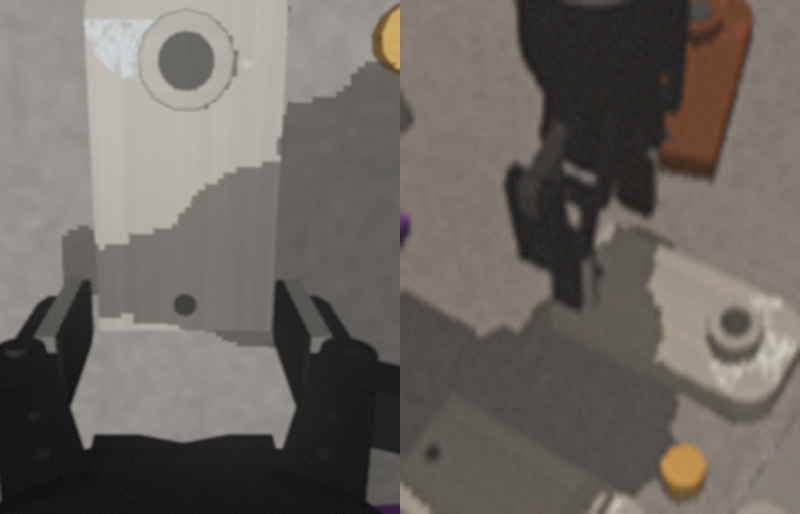

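The pads are now level with the plate sides (crop x=92 and 272 at row 281), but the perspective puts the tips at about z = 0.02, still above the plate. The tip offset is shorter than stated, so I keep descending with the force as guard.

```bash
python3 -m crank '0 0 0 0 0.1 0 7.2;0 0 0 0 0 0 7.2;0 0 0 0 0 -0.3 7.2;0 0 0 0 0 0 7.2'; python3 -m crank '0 0 0 0 0 -0.25 7.2;0 0 0 0 0 0 7.2' ; python3 -m crank '0 0 0 0 0 0 6.1;0 0 0 0 0 0 5.7;0 0 0 0 0 0 5.7;0 0 0 0 0 0 5.5' 20
```

```text
t: 6.55
position: [0.5539, -0.0092, 0.0099]
ee_rot: [-3.141, -0.069, 0.001]
wrist_force: [-0.1, 0.2, -0.8]
opening: 0.842
grasp_force: 0.0
t: 6.75
position: [0.5539, -0.0092, 0.0074]
ee_rot: [-3.141, -0.069, 0.001]
wrist_force: [0.6, -0.5, -0.4]
opening: 0.844
grasp_force: 0.0
t: 7.15
position: [0.5542, -0.0092, 0.0078]
ee_rot: [3.141, 0.069, 0.0]
wrist_force: [-0.2, 0.2, -0.4]
opening: 0.644
grasp_force: 0.0
```

```bash
python3 -m crank '0 0 0 0 0 0 7.2;0 0 0 0 0 0 7.2;0 0 0 0 0 -0.3 7.2;0 0 0 0 0 0 7.2'; python3 -m crank '0 0 0 0 0 -0.2 7.2;0 0 0 0 0 0 7.2' ; python3 -m crank '0 0 0 0 0 0 6.1;0 0 0 0 0 0 5.7;0 0 0 0 0 0 5.7;0 0 0 0 0 0 5.5' 20
```

```text
t: 7.55
position: [0.5539, -0.0092, 0.0044]
ee_rot: [-3.141, -0.069, 0.001]
wrist_force: [-0.5, -1.1, 0.2]
opening: 0.841
grasp_force: 0.0
t: 7.75
position: [0.5539, -0.0092, 0.0025]
ee_rot: [-3.141, -0.069, 0.001]
wrist_force: [0.3, 0.2, -0.5]
opening: 0.84
grasp_force: 0.0
t: 8.15
position: [0.5542, -0.0092, 0.0028]
ee_rot: [-3.141, -0.069, -0.0]
wrist_force: [0.3, -0.2, -0.1]
opening: 0.64
grasp_force: 0.0
```

```bash
python3 -m crank '0 0 0 0 0 0 7.2;0 0 0 0 0 0 7.2;0 0 0 0 0 -0.3 7.2;0 0 0 0 0 0 7.2'; python3 -m crank '0 0 0 0 0 -0.2 7.2;0 0 0 0 0 0 7.2' ; python3 -m crank '0 0 0 0 0 0 6.1;0 0 0 0 0 0 5.7;0 0 0 0 0 0 5.7;0 0 0 0 0 0 5.5' 20
python3 - <<'E'
from h import *
s=sensors.read_state();f=vision.grab_frame("wrist")
cv2.imwrite("pics/w4.png",f["color"][:,:,::-1])
R,_=cv2.Rodrigues(s["ee_rot"]);T=np.eye(4);T[:3,:3]=R;T[:3,3]=s["position"];f["cam_to_world"]=T@f["hand_eye"]
for p in((.629,-.0101,.022),(.5383,.0154,.012),(.5405,-.0437,.012)): print(p,proj(f,p).round(1))
g=vision.grab_frame("scene");cv2.imwrite("pics/s4.png",cv2.resize(g["color"][190:290,200:310,::-1],None,fx=6,fy=6,interpolation=cv2.INTER_CUBIC))
E
```

```text
t: 8.55
position: [0.5539, -0.0092, -0.0006]
ee_rot: [-3.141, -0.069, 0.001]
wrist_force: [-0.6, 0.1, -0.4]
opening: 0.839
grasp_force: 0.0
t: 8.75
position: [0.5539, -0.0092, -0.0025]
ee_rot: [-3.141, -0.069, 0.001]
wrist_force: [-0.5, -0.9, 0.6]
opening: 0.843
grasp_force: 0.0
t: 9.15
position: [0.5542, -0.0097, -0.0019]
ee_rot: [3.14, 0.068, 0.0]
wrist_force: [-1.3, -3.4, 5.8]
opening: 0.683
grasp_force: 21.1
(0.629, -0.0101, 0.022) [287.8 100.8]
(0.5383, 0.0154, 0.012) [222.4 304.2]
(0.5405, -0.0437, 0.012) [349.7 304.8]
```

View pics/w4.png

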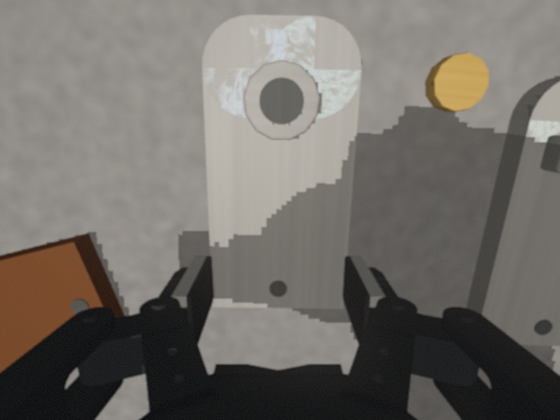

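The plate is now held at 21 N with an opening of 58 mm, the right width. It is centred: the plate edges are at about 208 and 352 and the anvil at (281,101). The grip is shallow, so I re-grip 4 mm lower.

```bash
python3 -m crank '0 0 0 0 0 0 7;0 0 0 0 0 0 7;0 0 0 0 0 -0.25 7;0 0 0 0 0 0 7'; python3 -m crank '0 0 0 0 0 -0.2 7;0 0 0 0 0 0 7' ; python3 -m crank '0 0 0 0 0 0 6.1;0 0 0 0 0 0 5.7;0 0 0 0 0 0 5.6;0 0 0 0 0 0 5.6' 25
```

```text
t: 9.65
position: [0.5539, -0.009, -0.0052]
ee_rot: [-3.14, -0.069, 0.001]
wrist_force: [0.3, -0.8, -0.0]
opening: 0.816
grasp_force: 0.0
t: 9.85
position: [0.554, -0.0091, -0.0071]
ee_rot: [-3.141, -0.069, 0.001]
wrist_force: [0.1, -0.1, -0.3]
opening: 0.822
grasp_force: 0.0
t: 10.25
position: [0.5541, -0.0094, -0.0065]
ee_rot: [3.14, 0.068, -0.0]
wrist_force: [-1.2, -2.2, 3.1]
opening: 0.69
grasp_force: 27.4
```

```bash
python3 -m crank '0 0 -0.03 0.5 0 0 5.6;0 0 -0.03 1 0.05 0 5.6;0 0 -0.035 1 0.03 0 5.6;0 0 0 1 0 0 5.6;0 0 0 0 0 0 5.6'; python3 -m crank '0 0 0 1 0 0 5.6;0 0 0 1 0 0 5.6;0 0 0 1 0 0 5.6;0 0 0 1 0 0 5.6;0 0 0 0 0 0 5.6'
python3 - <<'E'
from h import *
s=sensors.read_state();f=vision.grab_frame("wrist")
cv2.imwrite("pics/w5.png",f["color"][:,:,::-1]);R,_=cv2.Rodrigues(s["ee_rot"]);print(s["position"],np.degrees(np.arctan2(R[1,0],R[0,0])))
E
```

```text
t: 10.75
position: [0.5889, -0.0082, -0.0066]
ee_rot: [-3.14, 0.08, 0.002]
wrist_force: [-3.7, 0.2, 6.8]
opening: 0.691
grasp_force: 28.0
t: 11.25
position: [0.629, -0.0083, -0.0066]
ee_rot: [-3.14, 0.08, 0.001]
wrist_force: [-2.7, 0.1, 6.5]
opening: 0.69
grasp_force: 27.9
[ 0.62903696 -0.00825441 -0.00655681] -2.9190709485690487
```

```bash
python3 -m crank '0 0 0 0.8 -0.02 0 5.6;0 0 0 0.7 -0.02 0 5.6;0 0 0 0 0 0 5.6;0 0 0 0 0 0 6.6;0 0 0 0 0 0 7.2'; python3 -m crank '0 0 0 0 0 0 7.2;0 0 0 0 0 2 7.2;0 0 0 0 0 4 7.2;0 0 0 -1 0 4 7.2;0 0 0 -4 0 3 7.2';python3 -m crank '0 0 0 -4.5 -1 0 7.2;0 0 0 -4.5 -1 0 7.2;0 0 0 -4.5 -1 0 7.2;0 0 0 -4.5 -1 0 7.2;0 0 0 -4.5 -1 0 7.2'
python3 - <<'E'
from h import *
f=vision.grab_frame("top");cv2.imwrite("pics/top6.png",cv2.resize(f["color"][100:265,245:430,::-1],None,fx=3.6,fy=3.6,interpolation=cv2.INTER_CUBIC))
for r in vision.regions_of(f,"round_die"):
    m=r["region"].astype(np.uint8);c,_=cv2.findContours(m,0,2);c=max(c,key=cv2.contourArea)
    w=np.array([ray(f,p[0],.012)[:2] for p in c],np.float32);print(round(r["score"],2),[np.round(x,4) for x in cv2.minAreaRect(w)])
E
```

```text
t: 11.8
position: [0.6444, -0.0087, -0.0069]
ee_rot: [-3.14, 0.08, -0.001]
wrist_force: [0.1, 0.3, 0.7]
opening: 0.843
grasp_force: 0.0
t: 12.3
position: [0.5983, -0.0094, 0.1259]
ee_rot: [3.14, -0.08, 0.011]
wrist_force: [0.3, 0.2, 0.8]
opening: 0.841
grasp_force: 0.0
t: 12.8
position: [0.3676, -0.059, 0.1233]
ee_rot: [3.14, -0.079, 0.001]
wrist_force: [0.2, -0.6, 0.6]
opening: 0.844
grasp_force: 0.0
0.89 [array([ 0.6598, -0.0111]), array([0.0599, 0.0708]), np.float64(86.0945)]
0.7 [array([ 0.423 , -0.0967]), array([0.0609, 0.1204]), np.float64(7.647)]
0.55 [array([0.5218, 0.1263]), array([0.0606, 0.1199]), np.float64(17.2189)]
```

View pics/top6.png

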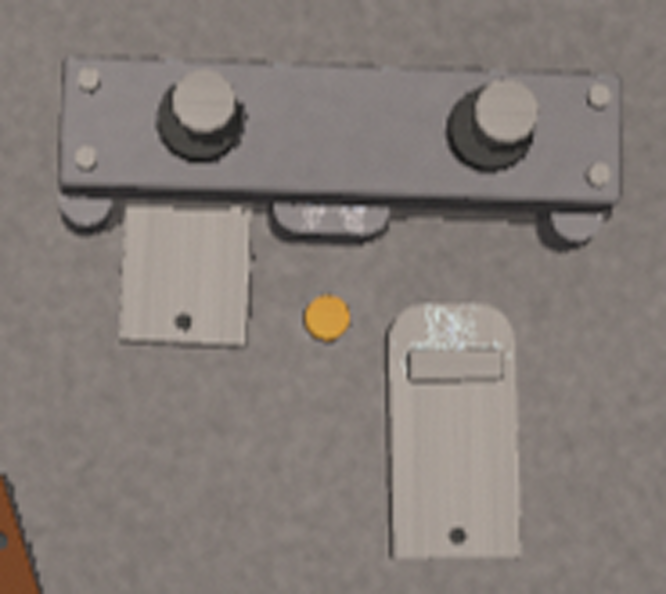

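The top view shows the die in the left tunnel with its tail corners at crop (119,342) and (246,346). The bar die and the cap are untouched. Now I work out the residual.

```bash
python3 - <<'E'
from h import *
f=vision.grab_frame("top")
L=cv2.createLineSegmentDetector()
g=cv2.cvtColor(f["color"],cv2.COLOR_RGB2GRAY)
lines=L.detect(g)[0][:,0]
def show(z,box):
    for l in lines:
        a,b=ray(f,l[:2],z)[:2],ray(f,l[2:],z)[:2]
        n=np.linalg.norm(a-b)
        if n>.03 and all(box[0]<p[0]<box[1] and box[2]<p[1]<box[3] for p in(a,b)):
            d=a-b;an=np.degrees(np.arctan2(d[1],d[0]))%180
            print(z,l.round(1),a.round(4),b.round(4),round(n,4),round(an,2))
show(.012,(.6,.7,-.06,.03)); show(.06,(.66,.78,-.23,.07))
m=max(vision.regions_of(f,"round_die"),key=lambda r:r["score"]*(r["region"][150:200,280:315].sum()>50))["region"]
v,u=np.nonzero(m)
w=np.array([ray(f,p,.012)[:2] for p in zip(u,v)])
for th in(-2.7,-3.0,-3.3):
    t=np.radians(th);ex=np.array([np.cos(t),np.sin(t)]);ey=np.array([-ex[1],ex[0]])
    x,y=w@ex,w@ey;ram=np.array([.7195,-.0163])
    print(th,"tail to ram",(ram@ex-x.min())*1e3,"lateral",((np.percentile(y,.5)+np.percentile(y,99.5))/2-ram@ey)*1e3)
E
```

```text
0.012 [312.3 193.1 313.3 173.1] [ 0.6306 -0.0382] [ 0.665  -0.0409] 0.0345 175.61
0.012 [278.1 193.3 311.9 194.8] [0.6314 0.0199] [ 0.6277 -0.0376] 0.0576 86.34
0.012 [279.2 165.5 277.8 191.9] [0.6792 0.0171] [0.6338 0.0204] 0.0455 175.79
0.012 [306.9 197.2 279.4 195.6] [ 0.6238 -0.0288] [0.6275 0.0178] 0.0468 85.45
0.06 [351.9 156.8 321.9 156.3] [ 0.6822 -0.0993] [ 0.6839 -0.0508] 0.0485 87.9
0.06 [325.6 163.6 349.4 164.5] [ 0.6718 -0.0565] [ 0.6697 -0.0948] 0.0384 86.83
0.06 [318.  157.7 260.6 154.3] [ 0.6817 -0.0445] [0.6889 0.0478] 0.0926 85.53
0.06 [261.9 150.4 414.3 155.4] [0.6952 0.0457] [ 0.6827 -0.2006] 0.2466 87.1
0.06 [344.4 168.  321.9 166.9] [ 0.6642 -0.0867] [ 0.6666 -0.0504] 0.0364 86.11
0.06 [391.9 160.7 354.4 159.1] [ 0.6747 -0.1639] [ 0.6783 -0.1033] 0.0607 86.59
0.06 [379.4 120.  356.9 119.1] [ 0.7422 -0.1462] [ 0.7442 -0.1096] 0.0367 86.78
0.06 [314.4 118.1 294.4 117.9] [ 0.747  -0.0404] [ 0.7478 -0.0079] 0.0325 88.58
0.06 [349.4 119.1 326.9 118. ] [ 0.7444 -0.0973] [ 0.7468 -0.0608] 0.0366 86.11
0.06 [418.1 133.1 418.1 153.1] [ 0.7193 -0.2084] [ 0.6864 -0.2069] 0.033 177.36
-2.7 tail to ram 93.4043336398751 lateral 2.6822584134167693
-3.0 tail to ram 93.4018575888086 lateral 2.444275230325019
-3.3 tail to ram 93.39682087863466 lateral 2.1556548796872606
```

Residual: the anvil is about 0–1 mm short and about 1 mm to +y, and the yaw is about −1° relative to the press. That is close, but there is ample time for one gentle corrective re-grip, so I retrace the path.

```bash
python3 -m crank '0 0 0 4.5 1 0 7.2;0 0 0 4.5 1 0 7.2;0 0 0 4.5 1 0 7.2;0 0 0 4.5 1 0 7.2;0 0 0 4.5 1 0 7.2';python3 -m crank '0 0 0 4 0 -3 7.2;0 0 0 1 0 -4 7.2;0 0 0 0 0 -4 7.2;0 0 0 0 0 -1 7.2;0 0 0 0 0 0 7.2'; python3 -m crank '0 0 0 0 0 -0.6 7.2;0 0 0 0 0 -0.4 7.2;0 0 0 0 0 0 6.6;0 0 0 0 0 0 6.1;0 0 0 0 0 0 5.6' 25;  python3 -m crank '0 0 0 0 0 0 5.6;0 0 0 0 0 0 5.6' 25
```

```text
t: 13.5
position: [0.5979, -0.0077, 0.123]
ee_rot: [3.141, -0.079, 0.003]
wrist_force: [0.4, -0.9, 0.7]
opening: 0.845
grasp_force: 0.0
t: 14.0
position: [0.6431, -0.0082, 0.0011]
ee_rot: [-3.14, 0.079, 0.006]
wrist_force: [0.3, -0.8, 0.6]
opening: 0.843
grasp_force: 0.0
t: 14.5
position: [0.6449, -0.0089, -0.0053]
ee_rot: [-3.14, 0.081, -0.003]
wrist_force: [-1.9, 1.3, 5.7]
opening: 0.693
grasp_force: 26.6
t: 14.7
position: [0.6449, -0.0089, -0.0052]
ee_rot: [-3.141, 0.081, -0.003]
wrist_force: [-1.3, 0.8, 6.7]
opening: 0.689
grasp_force: 26.7
```

```bash
python3 -m crank '0 0 0.006 0.03 -0.1 0 5.6;0 0 0.006 0.03 -0.1 0 5.6;0 0 0 0 0 0 5.6;0 0 0 0 0 0 6.6;0 0 0 0 0 0 7.2'; python3 -m crank '0 0 0 0 0 0 7.2;0 0 0 0 0 2 7.2;0 0 0 0 0 4 7.2;0 0 0 -1 0 4 7.2;0 0 0 -4 0 3 7.2';python3 -m crank '0 0 0 -4.5 -1 0 7.2;0 0 0 -4.5 -1 0 7.2;0 0 0 -4.5 -1 0 7.2;0 0 0 -4.5 -1 0 7.2;0 0 0 -4.5 -1 0 7.2'
python3 - <<'E'
from h import *
f=vision.grab_frame("top");cv2.imwrite("pics/top7.png",cv2.resize(f["color"][100:265,245:430,::-1],None,fx=3.6,fy=3.6,interpolation=cv2.INTER_CUBIC))
g=cv2.cvtColor(f["color"],cv2.COLOR_RGB2GRAY)
for l in cv2.createLineSegmentDetector().detect(g)[0][:,0]:
    a,b=ray(f,l[:2],.012)[:2],ray(f,l[2:],.012)[:2];d=a-b
    if np.hypot(*d)>.03 and all(.6<p[0]<.69 and -.06<p[1]<.03 for p in(a,b)): print(l.round(1),a.round(4),b.round(4),round(np.degrees(np.arctan2(d[1],d[0]))%180,2))
E
```

```text
t: 15.2
position: [0.645, -0.011, -0.0065]
ee_rot: [3.141, -0.062, 0.001]
wrist_force: [-1.4, 0.7, 0.3]
opening: 0.838
grasp_force: 0.0
t: 15.7
position: [0.5987, -0.0116, 0.1259]
ee_rot: [3.14, -0.062, 0.011]
wrist_force: [0.4, -0.2, 0.4]
opening: 0.848
grasp_force: 0.0
t: 16.2
position: [0.368, -0.0611, 0.1232]
ee_rot: [3.14, -0.061, 0.0]
wrist_force: [-0.1, -1.4, 1.4]
opening: 0.839
grasp_force: 0.0
[313.2 193.1 314.  160.6] [ 0.6306 -0.0398] [ 0.6867 -0.0427] 177.07
[279.4 193.5 311.9 194.4] [0.631  0.0178] [ 0.6284 -0.0376] 87.33
[280.  160.6 278.4 192. ] [0.6878 0.0155] [0.6337 0.0194] 175.89
[314.4 196.9 293.1 196.9] [ 0.6241 -0.0417] [ 0.6248 -0.0055] 88.95
```

View pics/top7.png

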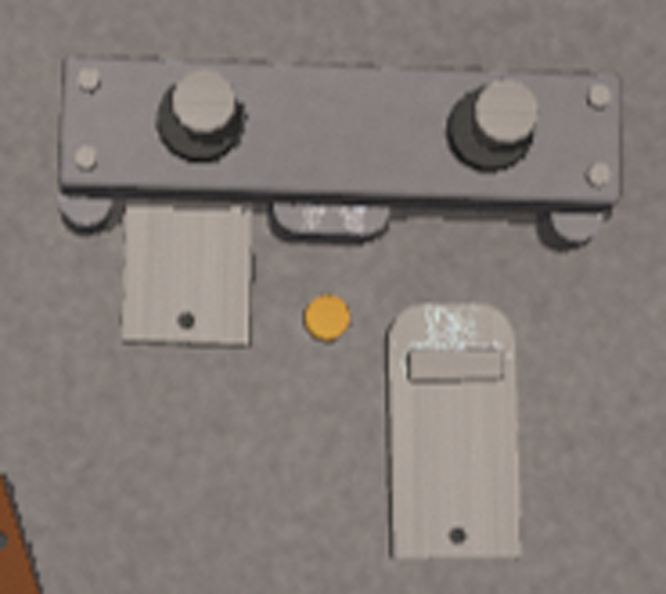

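The die now lies at a yaw of about −3.1°, against −3.0° for the press. The tail is about 90 mm behind the ram point and the lateral error is about 1 mm. The arm is clear and nothing else has moved, so I hand in.

```bash
python3 -c "
from cell import finish_job
print(finish_job())"
```

```text
the job is handed in; nothing more can be done
None
```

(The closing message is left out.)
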